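# Peel the top tray off a clinging stack and present it

## Robot

A 6-joint arm with a two-finger parallel gripper is mounted at the origin on a cart in front of the work surface, level with it; the furniture and walls round the work are solid. World frame = base frame: x ahead of the robot, y to its left, z up, the work surface at z = 0. Lengths are in m, angles in degrees, forces in N, time in s.
With the tool pointing down it reaches from about 0.25 to 0.725 m from the base axis. Payload 9.7 kg.
Tool frame: the origin (TCP) lies at the very end of the fingers, on their centre line; the grasp point (between the pads) lies 19 mm behind it; z points along the fingers, y is the line along which they close (so a half turn about z gives the same grasp; the last joint's range is limited). The gripper opens to 85 mm and grips with 20 to 120 N. Pads are 22 mm wide; open, the fingers measure 114 mm over their backs; the gripper's body (76 mm by 85 mm) begins 54 mm behind the grasp point. The pads swing forward as they close: fully open they stand 13 mm farther back than shut.
Start: joints at [64.171, 4.979, 10.078, 95.1, 0, 90], TCP at [0.24, 0.495, 0.231] pointing down, gripper open.
Joint ranges: [-179.16, 179.16], [-48.56, 103.87], [-65.8, 70.77], [-126.05, 130.52], [-82.76, 87.17], [-180, 180]. Speed limits (degrees/s): [127.2, 127.2, 147.25, 180, 180, 180].

## Interface

Orientations are given as [roll, pitch, yaw] about the fixed x, y, z axes, in that order (R = Rz(yaw) Ry(pitch) Rx(roll)).
In Python, from workcell import bot gives the robot as it stands.
- The arm moves only by the tool arm_command, never from a script. Its argument "series" is a list of rows, each a list of 4 numbers: the shift along the tool's x, y, z in m, then the turn about the tool's z in rad. A call has exactly 5 rows; each row is the pose to reach, as a shift and turn from the pose commanded when the call began, along the tool's axes at that moment; what a row does not reach only later rows make up. A row lasts 1/10 s, in which the tool goes at most 50 mm and 8.59 degrees, less where a joint would pass 70% of its speed; a pose out of reach is approached as far as the arm can. A call with a gripper value outside its range is refused whole. "hand" is the finger opening in m, from 0 to 0.0854, set as the call begins (left out, the last holds). The fingers move at their own pace and stop on an object; "grip_force" is the grip in N (left out, the last holds). Time passes only in rows, so rows that repeat a pose let the fingers close, or fill a call up. It gives the time, the measured TCP pose, the force, the opening and the grip force at its end, in the units of the state.
- bot.get_obs(): the state, without advancing time (a new reading comes with each control period).
- bot.camera(name): name is "scene" or "top"; returns a dict with "color" (420x560x3 uint8, blue, green, red), "camera_matrix" (3x3 intrinsics, pixels), "xyz" and "orientation" of the camera in the world. Camera axes: x right, y up, looking along -z (the intrinsics and any distortion apply to the point x, -y, -z); pixel columns grow to the right and rows downward; lengths in m; the calibration is good to about 2 mm. A picture is of the moment at which its call begins. There is no depth.
- bot.job_done(): hands the job in; it is judged then, once.
Trained networks look in the newest picture that a camera, given by its name, has taken for a name from the list of things; names that differ only in an ending like _2 or _b are one class to them, and where a whole thing is asked for, a point or a joint stands for the part that bears it (a point fixed in the world has none). Each returns a list of dicts, best first, with "confidence" (0 to 1); they miss things now and then, are a little off and sometimes report something else, mostly with a low value. They report only what shows in the picture. A call takes as long as a camera call. They do not tell look-alikes from the thing itself.
- bot.find_in(camera, target): "location" ([column, row] in pixels, amid what is visible of it).
- bot.mark_of(camera, target): "location" ([column, row] in pixels: a listed point, or the origin of a listed thing).
The state is a dict: "time": time; "q": joint angles; "qd": joint speeds; "joint_efforts": joint torques, N m; "ee_pos": TCP position; "tcp_rot": TCP orientation; "wrist_force": force on the tool from outside, world axes, zero at the start; "torque": the same for the moment, N m; "opening": finger opening in m; "grasp_force": force on a finger pad.
Only numpy, scipy, OpenCV 4.12 (cv2) and the standard library are available. Lean on these libraries where they do the work, as an engineer would, in place of code of your own. Each camera call takes 0.05 s, during which the arm holds its last target. There are 200 camera calls.

## Task

Two square chip trays are nested and stuck together in the fixed locating nest: peel off the upper one by lifting its corner with the upright tab about 3 cm, while the opposite corner stays down under the lower tray's hook, then draw it out from under the hook toward the tab. Carry it over to the flat square cork inspection mat and finish still holding it there, level and still, roughly 15 cm above the middle of the mat. The lower tray must stay seated flat in the nest, and the things standing around must be left alone.

Things in the scene. Friction and masses are not known exactly. Their poses are not given: they have to be found in the camera images.
- nest: fixed aluminium locating nest: plate 150 x 150 x 8 mm with four side rails (each 60 mm long, top 20 mm above the bench) that surround the lower tray. Origin: centre of its underside, on the bench. Its position and yaw vary; the trays share its yaw.
- lower_tray: black square tray 104 x 104 x 30 mm, 0.55 kg, loaded with chips, loose in the nest (2 mm play), on the nest's plate. Origin: centre of its underside, 8 mm above the bench; z up. Its -x-y corner carries a fixed hook. Four small sprung clips in its walls rub on the upper tray's skirt (under 1 N each). Lifted straight up, the upper tray catches under the hook and takes this tray along.
- upper_tray: grey formed tray, 80 g, nested in the lower one: pan 90 x 90 mm, 12 mm high, with a 104 x 104 mm lip 3 mm thick round its top; its skirt reaches 9 mm into the lower tray. Origin: centre of its underside, at the start 29 mm above the bench; axes along its sides, z up. The upright tab stands at its +x+y corner; the lip's -x-y corner (the heel) lies under the lower tray's hook.
- tab (a point): middle of the upper tray's upright tab, 66 mm from the tray's centre along the +x+y diagonal, 24 mm above the tray's underside; axes as the tray's. The tab is 10 mm thick (pinch it across the diagonal), 24 mm long along the diagonal, and stands 24 mm above the lip (12 to 36 mm above the tray's underside).
- heel (a point): tip of the upper tray's lip at the corner opposite the tab: 73.5 mm from the tray's centre along -x-y, 10.5 mm above its underside. The tray peels by turning about this corner. Turned by 9 to 17 degrees (tab corner up 22 to 40 mm) its skirt is clear on the tab side; it then draws out along its own tilted plane toward the tab: 20 mm frees it from the hook, 35 mm leaves margin.
- keeper (a point): point on the lower tray where the heel lies when the upper tray is seated, under the hook. The hook, 22 mm wide, has its post just outside the corner and a bar over the lip (underside 38 mm, top 43 mm above the lower tray's underside): it reaches 14 mm over the lip corner, with 5 mm of free height above the lip.
- mat: fixed flat square cork mat 110 x 110 x 6 mm with a narrow dark edge, lying on the bench. Origin: centre of its underside.
- flux_tin: bystander: low round tin with red cap, 56 mm across, 19 mm high, near the nest. Origin: centre of its underside.
- capacitor: bystander: blue can capacitor, 30 mm across, 46 mm high, upright near the nest. Origin: centre of its underside.
- heat_sink: bystander: finned aluminium heat sink 36 x 50 x 24 mm near the nest. Origin: centre of its underside.
Not all that is in view belongs to the job. Leave any green or grey look-alike of the mat alone.

How it is judged:
By the outcome, as a careful person would: the job done as asked, in the order asked, and still so for the second after the job is handed in, while the arm keeps its last pose, push and grip.
It also fails if it takes over 45 s, if anything falls off the work surface, if the arm or the gripper's body presses on something with over 40 N, if the wrist force passes 120 N, or if a joint passes its speed limit or range.

## Working session

There is one attempt and no reset: what is moved stays moved. The work goes in short steps, Python scripts to look and compute and a tool call to move; the robot and the scene stay as the last step left them, time stands still between calls to the robot, and variables do not carry over. Pictures are saved under pics/ and viewed, at most 10 in all, crops included, and the job is handed in when it is done.

Besides the shell and the picture viewer there is one more tool, called after "Emit:" as name(argument=value, ...), one argument or row to a line, values as JSON. arm_command: Moves the arm, as the interface text tells. Its arguments: {"type":"object","properties":{"series":{"type":"array"},"hand":{"type":"number"},"grip_force":{"type":"number"}},"required":["series"]}

```bash
mkdir -p pics; cat > h.py <<'E'
from workcell import bot
import numpy as np, cv2
from scipy.spatial.transform import Rotation as R
def rot(o): 
    o=np.array(o,float)
    return R.from_euler('xyz',o,degrees=True).as_matrix() if o.size==3 else o
def ray(c,px):
    K=np.array(c['camera_matrix']); v=np.linalg.inv(K)@[px[0],px[1],1]
    return np.array(c['xyz']), rot(c['orientation'])@(v*[1,-1,-1])
def atz(c,px,z):
    o,d=ray(c,px); return o+d*(z-o[2])/d[2]
def proj(c,p):
    v=rot(c['orientation']).T@(np.array(p)-c['xyz'])*[1,-1,-1]; u=np.array(c['camera_matrix'])@v; return u[:2]/u[2]
E
cat > a.py <<'E'
from h import *
C={n:bot.camera(n) for n in('scene','top')}
for n,c in C.items():
    cv2.imwrite(f'pics/{n}0.png',c['color']); print(n,{k:v for k,v in c.items() if k!='color'})
Z=dict(nest=0,lower_tray=.008,upper_tray=.029,tab=.053,heel=.0395,keeper=.0395,mat=0,flux_tin=0,capacitor=0,heat_sink=0)
for t,z in Z.items():
    for n,c in C.items():
        for m in bot.mark_of(n,t)[:3]: print(t,n,np.round(m['location'],1),round(m['confidence'],2),np.round(atz(c,m['location'],z),4))
print(bot.get_obs())
E
python3 a.py
```

```text
scene {'camera_matrix': array([[458.02417248,   0.        , 275.63694928],
       [  0.        , 458.02417248, 211.49121809],
       [  0.        ,   0.        ,   1.        ]]), 'xyz': array([-0.09718329, -0.73350678,  0.56616978]), 'orientation': array([ 6.22089552e+01, -4.42652486e-02, -4.17482412e+01])}
top {'camera_matrix': array([[475.33429368,   0.        , 287.35585791],
       [  0.        , 475.33429368, 199.65778386],
       [  0.        ,   0.        ,   1.        ]]), 'xyz': array([ 0.31859141, -0.03587527,  1.41484114]), 'orientation': array([  7.9284796 ,  -0.99486328, -88.76629218])}
nest scene [339.2 283.7] 0.96 [ 0.5049 -0.2544  0.    ]
nest top [347.7 201. ] 0.98 [ 0.5164 -0.238   0.    ]
lower_tray scene [338.8 275.9] 0.81 [ 0.5159 -0.243   0.008 ]
upper_tray scene [338.3 269.7] 0.73 [ 0.5082 -0.2466  0.029 ]
upper_tray top [353.  200.8] 0.59 [ 0.5133 -0.2495  0.029 ]
tab scene [355.  245.4] 0.79 [ 0.5743 -0.2329  0.053 ]
tab top [349.2 178.9] 0.98 [ 0.5742 -0.2345  0.053 ]
heel scene [320.8 285.2] 0.91 [ 0.4334 -0.2678  0.0395]
heel top [364.  227.5] 0.86 [ 0.434
[... 943 characters left out ...]
 249.8] 0.53 [ 0.3698 -0.2225  0.    ]
{'time': 1.1, 'q': array([6.41714850e+01, 4.98006477e+00, 1.00772061e+01, 9.50996115e+01,
       1.00415327e-03, 8.99989762e+01]), 'qd': array([ 0.02808739, -0.0689586 , -0.04130627, -0.03142447, -0.12538798,
        0.00071724]), 'joint_efforts': array([ 6.17183454e-03, -5.20110154e+01,  4.64871812e+01,  1.49508847e-03,
        1.00150060e-04, -5.21517762e-08]), 'ee_pos': array([0.23961515, 0.49505031, 0.23126393]), 'tcp_rot': array([-1.79997530e+02, -1.00419741e-03,  1.54172509e+02]), 'wrist_force': array([0.82333691, 0.0862991 , 0.19218208]), 'torque': array([-0.03962257, -0.01159022, -0.04288307]), 'grasp_force': 0.0, 'opening': 0.08528357622977098}
```

View pics/scene0.png

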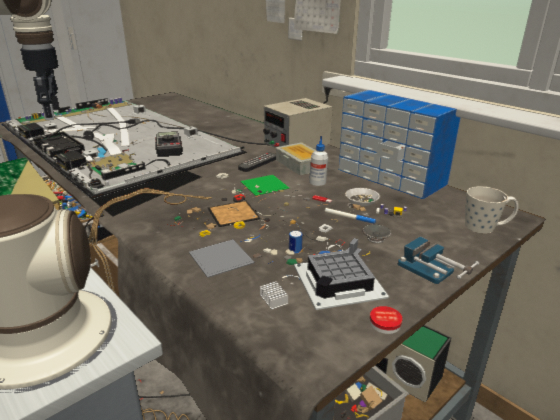

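View pics/top0.png

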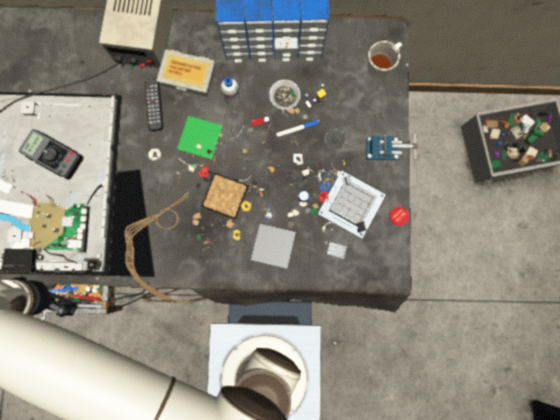

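```bash
python3 -c "
import cv2
a=cv2.imread('pics/scene0.png')[225:345,265:410];b=cv2.imread('pics/top0.png')[150:270,290:435]
f=lambda i:cv2.resize(i,None,fx=2.75,fy=4/4*2.75,interpolation=2)
cv2.imwrite('pics/crop.png',cv2.hconcat([f(a),f(b)]))"
```

```text
(no output)
```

View pics/crop.png

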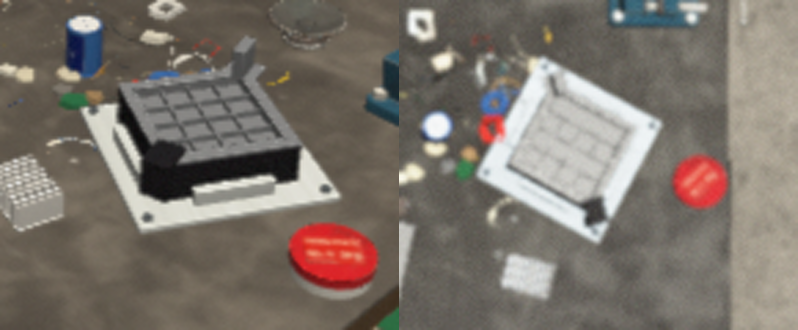

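The pictures show the nest at about (350,203) in the top view, with the tab at (347,180) on its far side and the hook at (361,227). The cork mat is at (226,196). The green (200,137) and grey (273,246) squares are look-alikes. Next I refine the nest pose from the corners of its plate.

```bash
cat > b.py <<'E'
from h import *
from scipy.optimize import least_squares as LS
C={}
for n in('scene','top'): C[n]=bot.camera(n); C[n].pop('color')
# corners order: nearest to tab, then right, hook side, left (top view)
top=[(342.4,171.1),(385.3,195.1),(363.1,238.4),(318.7,215.5)]
sc=[None,(265+340/2.75,225+197/2.75),(265+142/2.75,225+231/2.75),(265+83/2.75,225+107/2.75)]
L=[(.075,.075),(.075,-.075),(-.075,-.075),(-.075,.075)]
obs=[('top',p,(*l,.008)) for p,l in zip(top,L)]+[('scene',p,(*l,.008)) for p,l in zip(sc,L) if p]
t=.066/2**.5
obs+=[('top',(349.2,178.9),(t,t,.053)),('scene',(355,245.4),(t,t,.053))]
def W(v,l): return np.r_[v[:2]+R.from_euler('z',v[2]).as_matrix()[:2,:2]@l[:2],l[2]]
f=lambda v:np.concatenate([proj(C[n],W(v,l))-p for n,p,l in obs])
s=LS(f,[.51,-.25,-.5],loss='soft_l1'); print(s.x,np.degrees(s.x[2]),np.round(f(s.x),1)); print('tab',W(s.x,(t,t,.053)),'heel',W(s.x,(-.052,-.052,.0395)))
for p in[(215,173),(247,183),(236,217),(205,207)]: print(atz(C['top'],p,.006))
E
python3 b.py
```

```text
[ 0.50719321 -0.25240759 -0.49017118] -28.08473962054954 [ 0.4 -0.8  1.3 -0.7  0.1 -0.4  0.2 -2.2  1.2  0.1 -0.8 -0.3 -1.1  0.3
 -0.5  1.3 -1.1  0.7]
tab [ 0.57033779 -0.23320443  0.053     ] heel [ 0.43683569 -0.27380431  0.0395    ]
[0.59104824 0.16328161 0.006     ]
[0.56290285 0.06615599 0.006     ]
[0.45962264 0.09539048 0.006     ]
[0.48736828 0.18859725 0.006     ]
```

Emit:
arm_command(
  series=[
    [0,0,0,-0.1],
    [0,0,0,-0.2],
    [0,0,0,-0.3],
    [0,0,0,-0.4],
    [0,0,0,-0.4],
  ],
  hand=0.05,
  grip_force=20,
)

```text
time: 1.7
ee_pos: [0.2396, 0.495, 0.2313]
tcp_rot: [-180.0, 0.0, 177.2]
wrist_force: [0.0, 0.1, -0.9]
opening: 0.0503
grasp_force: 0.0
```

```bash
python3 -c "
from h import *
o=bot.get_obs();print(o['time'],o['q'],o['ee_pos'],o['tcp_rot'],o['opening'])"
```

```text
1.7 [ 6.41717675e+01  4.97800711e+00  1.00782976e+01  9.51008862e+01
 -1.37983724e-03  6.69985506e+01] [0.23962099 0.49504138 0.23129346] [-1.79998912e+02  1.03733151e-03  1.77173217e+02] 0.050315778239769134
```

Emit:
arm_command(
  series=[
    [-0.01,-0.02,0,0],
    [-0.028,-0.055,0,0],
    [-0.05,-0.095,0,0],
    [-0.07,-0.135,0,0],
    [-0.09,-0.175,0,0],
  ],
)

```text
time: 2.2
ee_pos: [0.3209, 0.3142, 0.2313]
tcp_rot: [180.0, 0.0, 176.9]
wrist_force: [1.6, 0.2, -0.1]
opening: 0.05
grasp_force: 0.0
```

Emit:
arm_command(
  series=[
    [-0.02,-0.04,0,0],
    [-0.04,-0.08,0,0],
    [-0.06,-0.12,0,0],
    [-0.08,-0.16,0,0],
    [-0.1,-0.195,0,0],
  ],
)

```text
time: 2.7
ee_pos: [0.4109, 0.1139, 0.2316]
tcp_rot: [180.0, 0.1, 176.9]
wrist_force: [0.4, 1.4, -0.7]
opening: 0.0499
grasp_force: 0.0
```

Emit:
arm_command(
  series=[
    [-0.02,-0.04,0,0],
    [-0.04,-0.08,0,0],
    [-0.06,-0.12,0,0],
    [-0.08,-0.16,0,0],
    [-0.1,-0.195,0,0],
  ],
)

```text
time: 3.2
ee_pos: [0.501, -0.0862, 0.2314]
tcp_rot: [-180.0, 0.0, 176.9]
wrist_force: [0.5, 1.0, -0.6]
opening: 0.0494
grasp_force: 0.0
```

Emit:
arm_command(
  series=[
    [-0.02,-0.04,0.01,-0.08],
    [-0.04,-0.08,0.03,-0.17],
    [-0.06,-0.115,0.05,-0.26],
    [-0.075,-0.14,0.065,-0.344],
    [-0.078,-0.146,0.071,-0.344],
  ],
)

```text
time: 3.7
ee_pos: [0.571, -0.236, 0.1574]
tcp_rot: [179.9, -0.1, -163.4]
wrist_force: [-0.4, 0.3, -0.7]
opening: 0.0498
grasp_force: 0.0
```

```bash
cat > c.py <<'E'
from h import *
import sys
n=sys.argv[1]; o=bot.get_obs(); print(o['time'],np.round(o['q'],1),o['ee_pos'],o['tcp_rot'],o['opening'])
s=bot.camera('scene');t=bot.camera('top')
for c,k in((s,'scene'),(t,'top')):
    g=lambda p:proj(c,p).astype(int)
    for m in bot.mark_of(k,'tab')[:1]: print(k,m['location'],m['confidence'],atz(c,m['location'],.053),'tcp px',g(o['ee_pos']))
u,v=proj(s,o['ee_pos']).astype(int); a=s['color'][max(0,v-90):v+60,u-90:u+90]
u,v=proj(t,o['ee_pos']).astype(int); b=t['color'][max(0,v-75):v+75,u-90:u+90]
h=min(a.shape[0],b.shape[0]); cv2.imwrite(f'pics/{n}.png',cv2.resize(cv2.hconcat([a[:h],b[:h]]),None,fx=2.2,fy=2.2,interpolation=2))
E
python3 c.py c1
```

```text
3.7 [-22.4  13.7  11.8  88.2  -0.  -39.1] [ 0.57104748 -0.23603379  0.15737861] [ 1.79903696e+02 -1.47211386e-01 -1.63380953e+02] 0.04978957404417306
scene [352.0, 245.9] 0.9 [ 0.56808246 -0.22995162  0.053     ] tcp px [359 202]
```

View pics/c1.png

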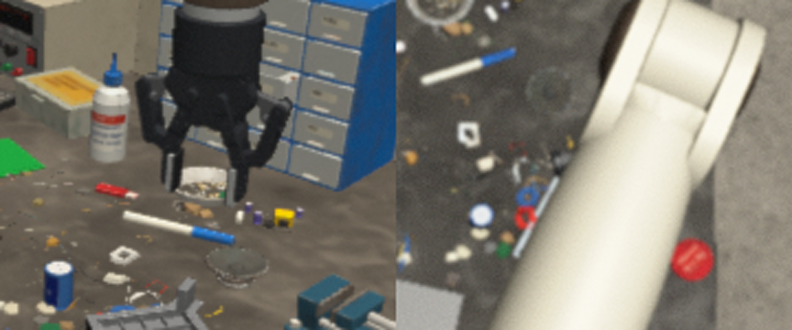

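The scene crop shows the open gripper above the tab, with the tab at about (354,245) in the image. The top view is blocked by the arm. I'll descend partway and check.

Emit:
arm_command(
  series=[
    [0,0.001,0.015,0],
    [0,0.002,0.035,0],
    [-0.001,0.003,0.055,0],
    [-0.001,0.003,0.07,0],
    [-0.001,0.003,0.072,0],
  ],
  hand=0.04,
)

```text
time: 4.4
ee_pos: [0.5704, -0.2294, 0.0874]
tcp_rot: [179.9, -0.1, -163.2]
wrist_force: [0.0, 0.1, -0.5]
opening: 0.0398
grasp_force: 0.0
```

```bash
cat > d.py <<'E'
from h import *
import sys
o=bot.get_obs(); print(o['time'],o['ee_pos'],o['tcp_rot'],o['opening'],o['wrist_force'])
s=bot.camera('scene'); p=proj(s,[.571,-.233,.06]).astype(int); print(proj(s,o['ee_pos']),p,p-[70,70])
cv2.imwrite(f'pics/{sys.argv[1]}.png',cv2.resize(s['color'][p[1]-70:p[1]+55,p[0]-70:p[0]+70],None,fx=4.5,fy=4.5,interpolation=2))
E
python3 d.py d1
```

```text
4.4 [ 0.57044412 -0.22941665  0.08736181] [ 1.79941867e+02 -6.78381932e-02 -1.63189207e+02] 0.039839525893649995 [ 0.00123887  0.14820218 -0.50851926]
[353.83951801 231.30733559] [354 243] [284 173]
```

View pics/d1.png

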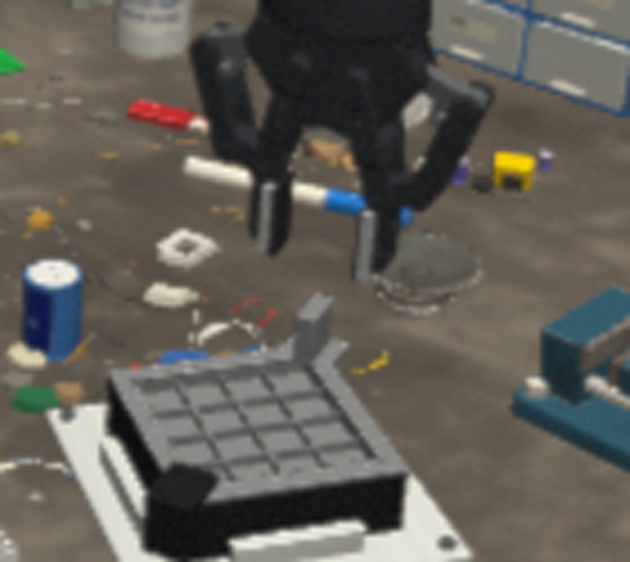

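The tips are at crop (268,250) and (368,278), midway at (354.7,231.7). The tab middle is at about (354,246), so the fingers straddle it with about 3 mm of sideways correction needed. I'll descend and close gently.

Emit:
arm_command(
  series=[
    [-0.001,-0.002,0.01,0],
    [-0.001,-0.003,0.02,0],
    [-0.001,-0.003,0.03,0],
    [-0.001,-0.003,0.038,0],
    [-0.001,-0.003,0.041,0],
  ],
)

```text
time: 4.95
ee_pos: [0.5724, -0.233, 0.0458]
tcp_rot: [179.9, -0.1, -163.2]
wrist_force: [-0.2, -0.2, 0.4]
opening: 0.0399
grasp_force: 0.0
```

Emit:
arm_command(
  series=[
    [0,0,0,0],
    [0,0,0,0],
    [0,0,0,0],
    [0,0,0,0],
    [0,0,0,0],
  ],
  hand=0.016,
)

```text
time: 5.45
ee_pos: [0.5731, -0.233, 0.0475]
tcp_rot: [-180.0, 0.0, -163.2]
wrist_force: [-0.4, 1.8, 0.2]
opening: 0.0159
grasp_force: 0.7
```

```bash
python3 d.py d2
```

```text
5.45 [ 0.57305084 -0.2330299   0.04754358] [-1.79998617e+02  1.54239346e-02 -1.63192767e+02] 0.01589377743243018 [-0.3908294   1.79058851  0.22020762]
[354.45286204 247.84237467] [354 243] [284 173]
```

View pics/d2.png

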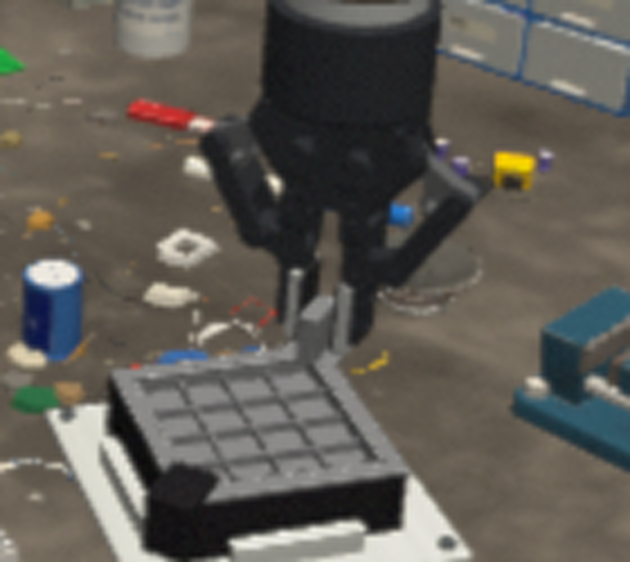

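The pads straddle the tab, at about crop (317,325). The left finger already touches it and the gap on the right is open, so I'll shift 3 mm toward tool +y and then close.

Emit:
arm_command(
  series=[
    [0,0.001,0,0],
    [0,0.002,0,0],
    [0,0.003,0,0],
    [0,0.003,0,0],
    [0,0.003,0,0],
  ],
)

```text
time: 6.0
ee_pos: [0.5721, -0.2303, 0.0474]
tcp_rot: [-180.0, 0.0, -163.2]
wrist_force: [-0.1, 0.3, -0.2]
opening: 0.0158
grasp_force: 0.0
```

Emit:
arm_command(
  series=[
    [0,0,0,0],
    [0,0,0,0],
    [0,0,0,0],
    [0,0,0,0],
    [0,0,0,0],
  ],
  hand=0.0,
  grip_force=20,
)

```text
time: 6.5
ee_pos: [0.5721, -0.2302, 0.0474]
tcp_rot: [180.0, 0.0, -163.2]
wrist_force: [-1.3, 0.5, 1.9]
opening: 0.0092
grasp_force: 23.4
```

Emit:
arm_command(
  series=[
    [0.0002,0,-0.002,0],
    [0.0005,0,-0.004,0],
    [0.0008,0,-0.0055,0],
    [0.0011,0,-0.0073,0],
    [0.0011,0,-0.0073,0],
  ],
)

```text
time: 7.0
ee_pos: [0.571, -0.2305, 0.0548]
tcp_rot: [180.0, 0.0, -163.2]
wrist_force: [-0.3, 2.0, -1.6]
opening: 0.0092
grasp_force: 23.0
```

Emit:
arm_command(
  series=[
    [0.0003,0,-0.002,0],
    [0.0006,0,-0.004,0],
    [0.001,0,-0.0055,0],
    [0.0015,0,-0.0072,0],
    [0.0015,0,-0.0072,0],
  ],
)

```text
time: 7.5
ee_pos: [0.5697, -0.2311, 0.0622]
tcp_rot: [-180.0, 0.0, -163.2]
wrist_force: [0.7, 0.8, -1.7]
opening: 0.0093
grasp_force: 22.9
```

```bash
python3 d.py d3
```

```text
7.5 [ 0.56968772 -0.23113235  0.06217895] [-1.79980488e+02  2.02672108e-02 -1.63204691e+02] 0.009329454500873673 [ 0.66704019  0.77657306 -1.68309355]
[353.27777404 242.12985173] [354 243] [284 173]
```

View pics/d3.png

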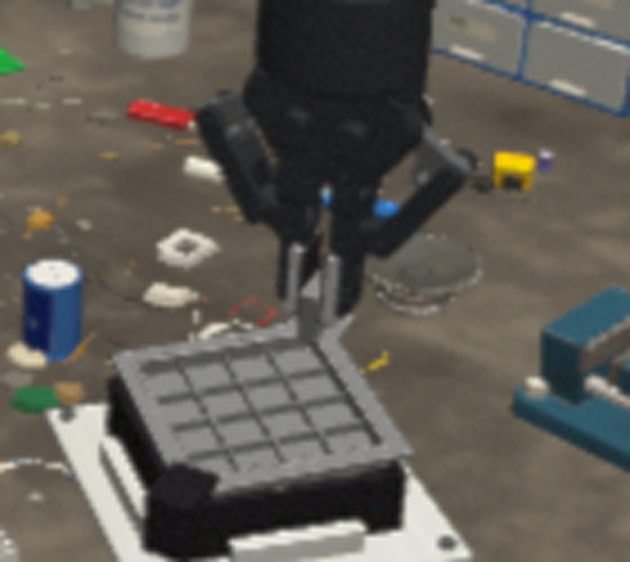

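The tab corner is up about 15 mm, the heel is still under the hook at crop (183,485), and the lower tray is seated. I'll keep peeling to about 12°.

Emit:
arm_command(
  series=[
    [0.0004,0,-0.002,0],
    [0.0009,0,-0.004,0],
    [0.0014,0,-0.0055,0],
    [0.0019,0,-0.0071,0],
    [0.0019,0,-0.0071,0],
  ],
)

```text
time: 8.05
ee_pos: [0.5677, -0.2317, 0.0692]
tcp_rot: [-180.0, 0.0, -163.2]
wrist_force: [0.9, 0.9, -1.4]
opening: 0.0092
grasp_force: 22.8
```

Emit:
arm_command(
  series=[
    [0.0005,0,-0.002,0],
    [0.001,0,-0.004,0],
    [0.0016,0,-0.006,0],
    [0.0022,0,-0.0075,0],
    [0.0022,0,-0.0075,0],
  ],
)

```text
time: 8.55
ee_pos: [0.5657, -0.2323, 0.0767]
tcp_rot: [-180.0, 0.0, -163.2]
wrist_force: [0.0, 0.4, -2.3]
opening: 0.0095
grasp_force: 22.7
```

Emit:
arm_command(
  series=[
    [0,0,0,0],
    [0,0,0,0],
    [0,0,0,0],
    [0,0,0,0],
    [0,0,0,0],
  ],
  grip_force=60,
)

```text
time: 9.05
ee_pos: [0.5657, -0.2322, 0.0765]
tcp_rot: [-180.0, 0.0, -163.2]
wrist_force: [0.5, -0.7, -1.2]
opening: 0.0087
grasp_force: 62.8
```

```bash
python3 d.py d4
```

```text
9.05 [ 0.56571648 -0.23224086  0.07645204] [-1.79992695e+02  4.51285995e-03 -1.63201370e+02] 0.00865209350560532 [ 0.45364119 -0.7043467  -1.15767707]
[353.00531498 237.1339126 ] [354 243] [284 173]
```

View pics/d4.png

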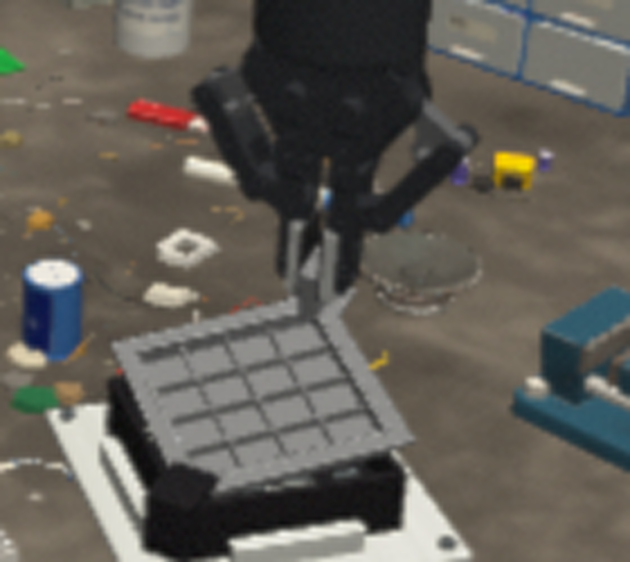

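The tray is tilted about 12°, the heel is under the hook, and the lower tray is flat. I'll draw it out along the tilted plane.

Emit:
arm_command(
  series=[
    [-0.003,0,-0.0006,0],
    [-0.007,0,-0.0015,0],
    [-0.011,0,-0.0023,0],
    [-0.015,0,-0.0032,0],
    [-0.018,0,-0.0038,0],
  ],
)

```text
time: 9.6
ee_pos: [0.5834, -0.2268, 0.0803]
tcp_rot: [-180.0, 0.0, -163.2]
wrist_force: [-0.6, -0.2, -1.2]
opening: 0.0086
grasp_force: 62.8
```

Emit:
arm_command(
  series=[
    [-0.004,0,-0.0008,0],
    [-0.008,0,-0.0017,0],
    [-0.012,0,-0.0025,0],
    [-0.017,0,-0.0036,0],
    [-0.02,0,-0.0045,0],
  ],
)

```text
time: 10.1
ee_pos: [0.6026, -0.2211, 0.0848]
tcp_rot: [-180.0, 0.0, -163.2]
wrist_force: [-0.3, -1.0, -0.8]
opening: 0.0083
grasp_force: 62.8
```

```bash
python3 d.py d5
```

```text
10.1 [ 0.60255578 -0.2210562   0.08477398] [-1.79996403e+02  7.62883078e-03 -1.63192651e+02] 0.008335713062482377 [-0.26965371 -0.96478534 -0.7980751 ]
[360.42147082 225.81759918] [354 243] [284 173]
```

View pics/d5.png

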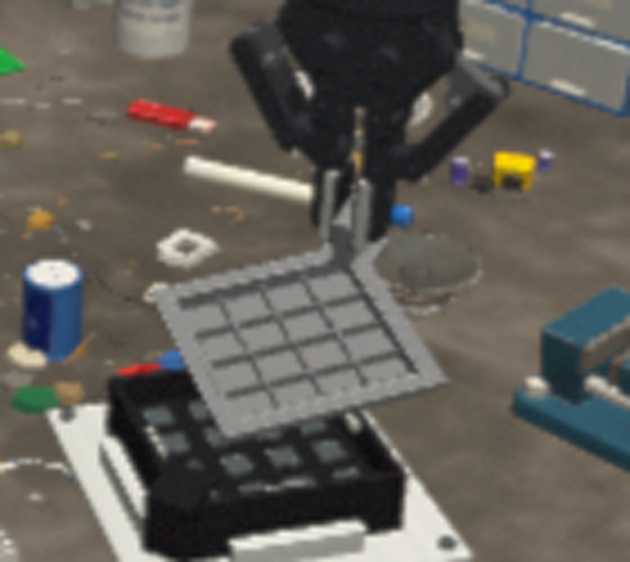

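The tray is clear of the hook, with its heel at crop (230,437), and the lower tray is still seated. I'll raise it, carry it to the mat and turn it square to the mat. The tray has turned about 12° in the pads, so I'll level it by pressing its flat underside lightly on the mat.

Emit:
arm_command(
  series=[
    [0,0,-0.01,0],
    [0,0,-0.03,0],
    [0,0,-0.055,0],
    [0,0,-0.08,0],
    [0,0,-0.09,0],
  ],
)

```text
time: 10.65
ee_pos: [0.6027, -0.2216, 0.1782]
tcp_rot: [-179.9, 0.2, -163.2]
wrist_force: [0.3, -0.3, -0.4]
opening: 0.0087
grasp_force: 62.9
```

Emit:
arm_command(
  series=[
    [-0.003,0.015,-0.005,0],
    [-0.011,0.05,-0.01,0],
    [-0.019,0.09,-0.01,0],
    [-0.028,0.135,-0.01,0],
    [-0.037,0.18,-0.01,0],
  ],
)

```text
time: 11.15
ee_pos: [0.5844, -0.0361, 0.1837]
tcp_rot: [180.0, -0.1, -163.2]
wrist_force: [1.1, 0.6, -0.9]
opening: 0.0084
grasp_force: 62.9
```

Emit:
arm_command(
  series=[
    [-0.009,0.045,0,-0.05],
    [-0.018,0.09,0,-0.1],
    [-0.027,0.132,0,-0.16],
    [-0.035,0.165,0,-0.21],
    [-0.038,0.183,0,-0.23],
  ],
)

```text
time: 11.65
ee_pos: [0.5676, 0.1512, 0.1836]
tcp_rot: [179.9, -0.1, -149.8]
wrist_force: [-0.2, -0.2, -0.7]
opening: 0.0083
grasp_force: 62.8
```

Emit:
arm_command(
  series=[
    [0,0,0.01,0],
    [0,0,0.03,0],
    [0,0,0.05,0],
    [0,0,0.07,0],
    [0,0,0.08,0],
  ],
)

```text
time: 12.15
ee_pos: [0.5675, 0.1472, 0.1016]
tcp_rot: [179.9, -0.2, -150.1]
wrist_force: [0.4, -0.3, -1.5]
opening: 0.0085
grasp_force: 62.8
```

```bash
python3 - <<'E'
from h import *
o=bot.get_obs(); print(o['time'],o['ee_pos'],o['tcp_rot'],o['opening'],o['wrist_force'])
for n in('scene','top'):
    c=bot.camera(n)
    for t,z in(('mat',0),('upper_tray',o['ee_pos'][2]-.032),('heel',.055)):
        for m in bot.mark_of(n,t)[:2]: print(n,t,m['location'],m['confidence'],atz(c,m['location'],z))
    if n=='scene': cv2.imwrite('pics/e.png',cv2.resize(c['color'][130:290,150:350],None,fx=3.5,fy=3.5,interpolation=2))
E
```

```text
12.15 [0.56745807 0.14717276 0.10163657] [ 179.94924044   -0.21184187 -150.07347495] 0.008462613710127503 [ 0.40489406 -0.26877727 -1.5165364 ]
scene mat [234.2, 215.9] 0.95 [0.52146143 0.12101486 0.        ]
scene mat [219.7, 256.4] 0.73 [ 0.3817044  -0.00982977  0.        ]
scene upper_tray [233.1, 192.2] 0.92 [0.51973862 0.11857091 0.06963657]
scene heel [217.7, 207.3] 0.64 [0.45808692 0.09997418 0.055     ]
top mat [271.6, 245.8] 0.97 [ 0.37697909 -0.01247606  0.        ]
top mat [353.2, 201.2] 0.49 [ 0.51620798 -0.25456995  0.        ]
top upper_tray [227.1, 194.7] 0.64 [0.51659266 0.11715365 0.06963657]
top heel [239.9, 216.4] 0.84 [0.45670659 0.07971831 0.055     ]
```

View pics/e.png

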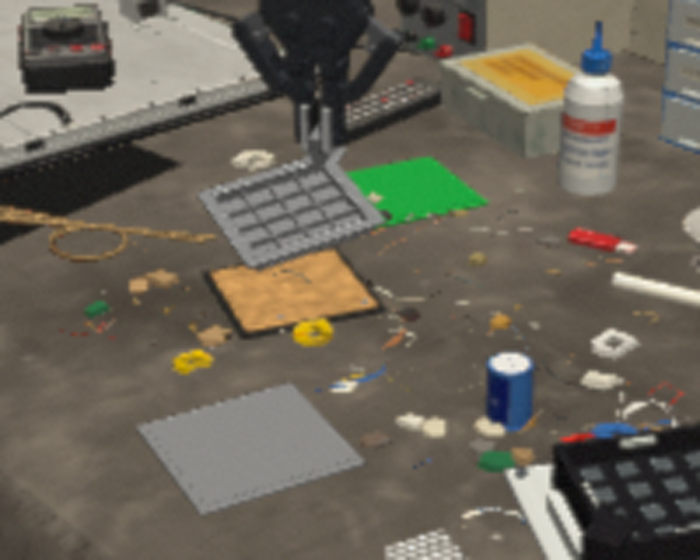

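The tilted tray sits above the cork mat and is aligned with it. The mat centre is at about crop (294,290), and the tray is square to it. I'll lower it and level.

Emit:
arm_command(
  series=[
    [0,0,0.012,0],
    [0,0,0.024,0],
    [0,0,0.035,0],
    [0,0,0.043,0],
    [0,0,0.046,0],
  ],
  grip_force=20,
)

```text
time: 13.05
ee_pos: [0.5682, 0.1478, 0.057]
tcp_rot: [180.0, -0.1, -150.0]
wrist_force: [-0.9, 0.8, -1.2]
opening: 0.0083
grasp_force: 62.9
```

Emit:
arm_command(
  series=[
    [-0.0007,0,0.003,0],
    [-0.0015,0,0.006,0],
    [-0.0025,0,0.009,0],
    [-0.0035,0,0.012,0],
    [-0.004,0,0.014,0],
  ],
)

```text
time: 13.55
ee_pos: [0.5728, 0.1501, 0.045]
tcp_rot: [-180.0, 0.0, -150.0]
wrist_force: [1.4, 1.2, 3.6]
opening: 0.0083
grasp_force: 63.5
```

Emit:
arm_command(
  series=[
    [-0.0008,0,0.003,0],
    [-0.0016,0,0.006,0],
    [-0.0023,0,0.009,0],
    [-0.003,0,0.012,0],
    [-0.003,0,0.013,0],
  ],
)

```text
time: 14.05
ee_pos: [0.5752, 0.1516, 0.0314]
tcp_rot: [180.0, 0.0, -150.0]
wrist_force: [0.6, -0.1, 3.8]
opening: 0.0087
grasp_force: 63.3
```

Emit:
arm_command(
  series=[
    [-0.0004,0,0.002,0],
    [-0.0008,0,0.004,0],
    [-0.001,0,0.0055,0],
    [-0.001,0,0.006,0],
    [-0.001,0,0.006,0],
  ],
)

```text
time: 14.55
ee_pos: [0.5762, 0.1521, 0.0259]
tcp_rot: [-180.0, 0.0, -150.0]
wrist_force: [2.2, 1.0, 4.7]
opening: 0.0083
grasp_force: 63.3
```

Emit:
arm_command(
  series=[
    [0,0,0.0005,0],
    [0,0,0.001,0],
    [0,0,0.001,0],
    [0,0,0.001,0],
    [0,0,0.001,0],
  ],
)

```text
time: 15.05
ee_pos: [0.5761, 0.1521, 0.0249]
tcp_rot: [-180.0, 0.0, -150.0]
wrist_force: [2.5, 1.1, 4.9]
opening: 0.0089
grasp_force: 63.3
```

Emit:
arm_command(
  series=[
    [0,0,0.0005,0],
    [0,0,0.001,0],
    [0,0,0.001,0],
    [0,0,0.001,0],
    [0,0,0.001,0],
  ],
)

```text
time: 15.55
ee_pos: [0.5762, 0.1522, 0.0246]
tcp_rot: [-180.0, 0.1, -150.0]
wrist_force: [-0.3, 1.5, 10.3]
opening: 0.0086
grasp_force: 64.0
```

Emit:
arm_command(
  series=[
    [0,0,0.0005,0],
    [0,0,0.001,0],
    [0,0,0.001,0],
    [0,0,0.001,0],
    [0,0,0.001,0],
  ],
)

```text
time: 16.05
ee_pos: [0.5763, 0.1522, 0.0246]
tcp_rot: [-180.0, 0.1, -150.0]
wrist_force: [-3.1, -0.3, 17.1]
opening: 0.0084
grasp_force: 65.0
```

Flat contact came at TCP 0.0246 m, against 0.0244 predicted. I'll tighten the grip and lift gently.

Emit:
arm_command(
  series=[
    [0,0,-0.0005,0],
    [0,0,-0.001,0],
    [0,0,-0.001,0],
    [0,0,-0.001,0],
    [0,0,-0.001,0],
  ],
  hand=0.0,
  grip_force=100,
)

```text
time: 16.55
ee_pos: [0.5763, 0.1522, 0.0248]
tcp_rot: [-180.0, 0.1, -150.0]
wrist_force: [0.4, 1.2, 11.8]
opening: 0.0078
grasp_force: 99.3
```

Emit:
arm_command(
  series=[
    [0,0,-0.004,0],
    [0,0,-0.014,0],
    [0,0,-0.028,0],
    [0,0,-0.044,0],
    [0,0,-0.06,0],
  ],
)

```text
time: 17.05
ee_pos: [0.5757, 0.1519, 0.0849]
tcp_rot: [180.0, -0.0, -150.0]
wrist_force: [0.0, -0.2, -1.6]
opening: 0.0076
grasp_force: 97.8
```

Emit:
arm_command(
  series=[
    [0,0,-0.016,0],
    [0,0,-0.032,0],
    [0,0,-0.048,0],
    [0,0,-0.063,0],
    [0,0,-0.076,0],
  ],
)

```text
time: 17.55
ee_pos: [0.5759, 0.1519, 0.1612]
tcp_rot: [-180.0, 0.0, -150.0]
wrist_force: [0.8, -0.1, -0.4]
opening: 0.0074
grasp_force: 97.8
```

Emit:
arm_command(
  series=[
    [0,0,-0.008,0],
    [0,0,-0.013,0],
    [0,0,-0.015,0],
    [0,0,-0.015,0],
    [0,0,-0.015,0],
  ],
)

```text
time: 18.05
ee_pos: [0.5756, 0.1519, 0.174]
tcp_rot: [180.0, -0.1, -150.0]
wrist_force: [-0.1, -0.2, -1.4]
opening: 0.0074
grasp_force: 97.8
```

Emit:
arm_command(
  series=[
    [0,0,0,0],
    [0,0,0,0],
    [0,0,0,0],
    [0,0,0,0],
    [0,0,0,0],
  ],
)

```text
time: 18.55
ee_pos: [0.5758, 0.1519, 0.1747]
tcp_rot: [180.0, -0.0, -150.0]
wrist_force: [0.5, 0.6, -1.1]
opening: 0.0076
grasp_force: 97.8
```

```bash
python3 - <<'E'
from h import *
o=bot.get_obs(); print(o['time'],o['ee_pos'],o['tcp_rot'],o['opening'],o['wrist_force'])
p=o['ee_pos']; d=np.array([np.cos(np.radians(30)),.5,0])
for n in('scene','top'):
    c=bot.camera(n); cv2.imwrite(f'pics/f_{n}.png',c['color'])
    for t,w in(('heel',p-d*.1395+[0,0,-.008]),('upper_tray',p-d*.066+[0,0,-.0185]),('lower_tray',[.507,-.252,.008]),('flux_tin',[.476,-.394,0]),('mat',[.52,.12,0])):
        for m in bot.mark_of(n,t)[:1]: print(n,t,m['location'],round(m['confidence'],2),'expected if level',proj(c,w).round(1))
# lip corners expected
c=bot.camera('scene'); ctr=p-d*.066+[0,0,-.0065]; e=np.array([-.5,d[0],0])
print([proj(c,ctr+v).round(1).tolist() for v in(-d*.0735,e*.0735,d*.0735,-e*.0735)])
g=cv2.cvtColor(c['color'],6); im=c['color'].copy()
for v in(-d*.0735,e*.0735,d*.0735,-e*.0735): cv2.drawMarker(im,tuple(int(round(a)) for a in proj(c,ctr+v)),(0,0,255),0,5)
cv2.imwrite('pics/g.png',cv2.resize(im[90:290,150:400],None,fx=3,fy=3,interpolation=2))
E
```

```text
18.55 [0.57584485 0.15194114 0.17467285] [ 1.79999649e+02 -2.57719674e-03 -1.50024176e+02] 0.0075943658787033345 [ 0.51380637  0.55468033 -1.10884112]
scene heel [215.5, 168.6] 0.65 expected if level [218.3 167.1]
scene upper_tray [231.5, 159.3] 0.66 expected if level [231.2 160.2]
scene lower_tray [336.8, 280.2] 0.56 expected if level [339.3 279.6]
scene mat [264.1, 184.2] 0.93 expected if level [234.  216.2]
top heel [236.7, 212.1] 0.71 expected if level [235.5 212.6]
top upper_tray [223.7, 189.6] 0.67 expected if level [223.  189.1]
top lower_tray [350.1, 201.4] 0.65 expected if level [352.7 203.9]
top flux_tin [398.3, 213.0] 0.72 expected if level [399.5 215.6]
top mat [271.0, 245.6] 0.82 expected if level [228.7 197. ]
[[218.3, 166.4], [203.5, 152.2], [242.3, 145.8], [259.4, 159.0]]
```

```bash
python3 - <<'E'
import cv2,numpy as np
i=cv2.imread('pics/f_scene.png').astype(int)
for u in(216,218,220): print(u,[(v,i[v,u].tolist()) for v in range(162,173)])
for v in(150,152,154): print(v,[(u,i[v,u].tolist()) for u in range(199,208)])
E
```

```text
216 [(162, [134, 136, 136]), (163, [139, 140, 140]), (164, [138, 139, 139]), (165, [127, 129, 129]), (166, [87, 93, 97]), (167, [92, 104, 113]), (168, [91, 105, 115]), (169, [88, 102, 111]), (170, [84, 98, 108]), (171, [83, 95, 105]), (172, [82, 94, 104])]
218 [(162, [103, 105, 104]), (163, [136, 139, 139]), (164, [143, 144, 145]), (165, [138, 141, 141]), (166, [138, 140, 141]), (167, [123, 127, 127]), (168, [83, 91, 95]), (169, [87, 98, 108]), (170, [87, 100, 110]), (171, [85, 96, 107]), (172, [83, 95, 106])]
220 [(162, [111, 111, 111]), (163, [132, 135, 134]), (164, [113, 116, 114]), (165, [126, 129, 130]), (166, [140, 142, 142]), (167, [132, 134, 135]), (168, [93, 95, 94]), (169, [77, 80, 82]), (170, [77, 84, 88]), (171, [82, 93, 102]), (172, [95, 109, 120])]
150 [(199, [162, 174, 179]), (200, [163, 175, 180]), (201, [164, 175, 180]), (202, [164, 177, 182]), (203, [163, 177, 182]), (204, [166, 177, 182]), (205, [164, 176, 182]), (206, [163, 176, 181]), (207, [163, 174, 180])]
152 [(199, [168, 178, 185]), (200, [168, 179, 184]), (201, [166, 177, 183]), (202, [164, 176, 183]), (203, [166, 177, 182]), (204, [163, 176, 182]), (205, [160, 172, 177]), (206, [159, 171, 175]), (207, [158, 170, 175])]
154 [(199, [170, 182, 186]), (200, [169, 182, 186]), (201, [171, 184, 188]), (202, [168, 180, 185]), (203, [163, 174, 178]), (204, [120, 127, 131]), (205, [128, 131, 133]), (206, [134, 137, 139]), (207, [137, 139, 139])]
```

The heel edge is within about 1 px of the level prediction, which is under 1° of tilt. Handing in.

```bash
python3 -c "
from workcell import bot
print(bot.job_done())"
```

```text
the job is handed in; nothing more can be done
None
```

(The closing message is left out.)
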